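# Change the strap jig over from fence stop to drilling template

### The job

Change the drilling jig over: slide the yellow fence stop along its T-slot to the open end, lift it out and leave it in the green tray. Then swing the red-tabbed spring clip up until it stays up, lay the blue template on the bed with its black handle towards the open end of the slot, slide it along between the guides fully home against the back stop, and finally lower the clip onto it. Leave the orange template and everything else on the bench where it is.

Things in the scene. Friction and masses are not known exactly. Their poses are not given: they have to be found in the camera images.
- bed: Fixture bed, 305 mm long (its x, from -150 to +155), 130 mm wide (y), flat aluminium top 32 mm above the table, fixed. Origin on the table under its centreline; x points away from the robot to the clip's hinge, z up. A T-slot runs along y = 0: floor at z = 14 mm, 32 mm wide and 10 mm high inside, under two 8 mm thick lips with an 18 mm gap, from x = -60 to +60 mm.
- slot_open (a point): Middle of the T-slot's open end, on the slot's floor (bed x = -105, z = 14 mm). From bed x = -60 to -150 mm the lips are cut away: a foot wholly on this side of x = -60 can be lifted straight out.
- guide_home (a point): Foot of the dark back stop, on the bed's top (bed x = 90, y = 0, z = 32 mm): a template's tail edge comes here. Two dark guides 10 mm high, 65 mm apart, lead to it (bed x = 10 to 80 mm, flared mouth from x = -12 to 10). At both sides a keeper lip, 12 mm above the bed top, overhangs the last 16 mm (from x = 74 mm), so a plate must be slid in, not dropped in.
- clip (a joint): Angle of the spring clip, rad: 0 closed on the empty bed, 1.05 fully up. Hinge along the bed's y at bed x = 140, z = 48 mm; its steel arm (100 mm long, 26 mm wide) reaches towards the robot, the tip rises. Lifting takes about 5 N at the tab; above about 0.8 rad its stiff hinge keeps it up, below about 0.7 it closes by itself. Resting on a template (pad at bed x = 45 to 61 mm) it reads about 0.06.
- clip_tab (a point): Centre of the grip area of the red finger tab on the clip's arm: a block 14 mm thick (along the bed's y), 26 mm long, standing 45 mm above the arm; this point is 15 mm below its top, 85 mm from the hinge towards the robot and 32 mm above the hinge when the clip is closed. It swings with the clip about the hinge.
- stop: Fence stop of 220 g: yellow head 60 mm long (x), 24 mm wide (y), from 20 to 68 mm above its origin, on a 14 mm wide dark neck and a T-foot 60 x 28 x 8 mm. Origin at the centre of the foot's underside, z up, x lengthwise along the slot. It starts in the T-slot, its foot under the lips, which hold it down.
- stop_grip (a point): Point to grasp the stop across its 24 mm width (y): on its axis, 52 mm above the foot's underside (16 mm below the head's top).
- template: Blue flat drilling template of 120 g, 150 x 60 x 8 mm (x, y, z), with black upright rib handle on top. Origin at the centre of the underside; its tail (+x end) goes into the guides first. It starts flat on the table. This is the one to load.
- template_grip (a point): Point to grasp the blue template: on its black rib (50 mm long in x, 14 mm thick in y, top 44 mm above the underside), 35 mm towards -x from the origin and 30 mm above the underside.
- template_tail (a point): Middle of the blue template's tail edge, at its underside (75 mm towards +x from the origin). Fully home it is at bed x = 90 mm, y = 0, z = 32 mm.
- tray: Green open parts tray, 170 x 130 x 35 mm (x, y, z), walls and floor 5 mm thick, fixed to the table. Origin at the centre of its underside.
- spare: Orange template, the same shape as the blue one; not needed. Leave it where it lies.
- jar: Amber glass jar with black lid, 64 mm across, 80 mm tall; origin at its underside. Bystander.
- mallet: Hammer lying on the table, about 220 mm long. Bystander.
- wrench: Wrench lying on the table, about 200 mm long. Bystander.
- mug: White mug, 80 mm across, 90 mm tall. Bystander.
- punch_block: Pale wooden block, 60 x 80 x 40 mm. Bystander.
- tin: Plain steel tin, 70 mm across, 70 mm tall. Bystander.
Things that resemble listed ones, but are neither listed nor needed, are in the scene too. Several things have the shape of the stop; the one meant has the colours described above.

How it is judged:
By the outcome, as a careful person would: the job done as asked, in the order asked, and still so for the second after the job is handed in, with the robot touching nothing.
It also fails if it takes over 72 s, if anything falls off the work surface, if the arm or the gripper's body presses on something with over 40 N, if the wrist force passes 120 N, or if a joint passes its speed limit or range.

### The arm

A 6-joint arm with a two-finger parallel gripper is mounted at the origin on the work surface. World frame = base frame: x ahead of the robot, y to its left, z up, the work surface at z = 0. Lengths are in m, angles in rad, forces in N, time in s.
With the tool pointing down it reaches from about 0.375 to 0.925 m from the base axis. Payload 5.7 kg.
Tool frame: the origin (TCP) lies midway between the tips of the shut fingers; the grasp point (between the pads) lies 19 mm behind it; z points along the fingers, x is the direction in which the jaws open and shut, and the axes are right-handed (so a half turn about z gives the same grasp; the last joint's range is limited). The gripper opens to 88 mm and grips with 3 to 60 N. Pads are 20 mm wide; open, the fingers measure 115 mm over their backs; the gripper's body (75 mm by 178 mm) begins 61 mm behind the grasp point.
Start: joints at [-1.267, 0.359, 1.51, -0, 1.272, -0.115], TCP at [0.244, -0.548, 0.223] pointing down, gripper open.
Joint ranges: [-2.97, 2.97], [-1.01, 2.36], [0.21, 2.38], [-0.96, 4.11], [0.2, 2.71], [-2.98, 2.98]. Speed limits (rad/s): [2.39, 2.39, 3.14, 3.14, 3.14, 3.14].

### API

Orientations are given as a unit quaternion [x, y, z, w].
In Python, from bench import move_ptp, servo_line, goto_joints, move_gripper, sleep, inverse_kinematics, capture, PlanningError, close_job, spot_in, silhouettes, current_clock, current_joint_pos, current_qvel, current_joint_torque, current_position, current_orientation, current_force, current_torque, current_finger_gap gives the robot as it stands. Calls block until the motion is done:
- move_ptp(position, orientation): joint-space move of the TCP to a pose.
- servo_line(position, orientation=None, rate=0.15, contact_N=None): straight line of the TCP; orientation=None keeps the orientation; rate is the mean speed in m/s. With contact_N (N) it stops when the force on the tool has changed by that much, and returns True; else False.
- goto_joints(angles): joint-space move.
- move_gripper(opening): finger opening in m; the grip force is fixed at half the most; returns when the fingers have stopped.
- sleep(seconds).
- inverse_kinematics(position, orientation): joint angles nearest the present ones, or None.
- capture(name): name is "scene" or "top" or "wrist"; returns a dict with "image" (384x512x3 uint8, blue, green, red), "range_z" (384x512 float32, m along the optical axis (not along the pixel's ray), 0 where there is no reading), "intrinsics" (3x3 intrinsics, pixels), "R" (3x3) and "t" (3): a world point X has camera coordinates R X + t. Camera axes: x right, y down, z forward; pixel columns grow to the right and rows downward; lengths in m; the calibration is good to about 2 mm. A picture is of the moment at which its call begins.
A pose or a line that the arm cannot do raises PlanningError and nothing moves.
- close_job(): hands the job in, once; it reports no verdict.
Trained networks look in the newest picture that a camera, given by its name, has taken for a name from the list of things; names that differ only in an ending like _2 or _b are one class to them, and where a whole thing is asked for, a point or a joint stands for the part that bears it (a point fixed in the world has none). Each returns a list of dicts, best first, with "conf" (0 to 1); they miss things now and then, are a little off and sometimes report something else, mostly with a low value. They report only what shows in the picture. A call takes as long as a camera call. They do not tell look-alikes from the thing itself.
- spot_in(camera, query): "xy" ([column, row] in pixels, amid what is visible of it).
- silhouettes(camera, query): "region" (384x512 bool, what is visible of it) and "xy" ([column, row] in pixels, amid what is visible of it).
Readings, each from a call of its own:
- current_clock(): time.
- current_joint_pos(): joint angles.
- current_qvel(): joint speeds.
- current_joint_torque(): joint torques, N m.
- current_position(): TCP position.
- current_orientation(): TCP orientation.
- current_force(): force on the tool from outside, world axes, zero at the start.
- current_torque(): the same for the moment, N m.
- current_finger_gap(): finger opening in m.
Only numpy, scipy, OpenCV 4.12 (cv2) and the standard library are available. Lean on these libraries where they do the work, as an engineer would, in place of code of your own. Each camera call takes 0.05 s, during which the arm holds its last target.

## Working session

There is one attempt and no reset: what is moved stays moved. The work goes in short steps, each a Python script; the robot and the scene stay as the last script left them, time stands still between calls to the robot, and variables do not carry over. Pictures are saved under pics/ and viewed, and the job is handed in when it is done.

```bash
mkdir -p pics; ls; cat > h.py <<'E'
import numpy as np, cv2, json
from bench import *
def snap(n,f):
    c=capture(n); cv2.imwrite('pics/'+f,c['image']); np.savez('pics/'+f+'.npz',**c); return c
def world(c):
    K=c['intrinsics'];z=c['range_z'];v,u=np.mgrid[0:z.shape[0],0:z.shape[1]]
    P=np.stack([(u-K[0,2])/K[0,0]*z,(v-K[1,2])/K[1,1]*z,z],-1)
    W=(P-c['t'])@c['R']; W[z<=0]=np.nan; return W
def proj(c,X):
    p=c['R']@np.asarray(X)+c['t'];q=c['intrinsics']@p;return q[:2]/q[2]
E
python3 - <<'E'
from h import *
for n in ['scene','top']:
    c=snap(n,n+'0.png'); print(n,c['R'],c['t'],c['intrinsics'])
    for q in ['stop','template','clip_tab','tray','bed','clip','jar','mug','tin','punch_block']:
        print(q,[(np.round(d['xy']),round(d['conf'],2)) for d in spot_in(n,q)])
print(current_clock(),current_orientation())
E
```

```text
pics
scene [[ 6.48140948e-01  7.61520153e-01 -6.05873473e-04]
 [ 5.73223183e-01 -4.88402101e-01 -6.57935080e-01]
 [-5.01326733e-01  4.26087366e-01 -7.53074408e-01]] [-0.38189178 -0.22920273  1.42936423] [[353.17370519   0.         256.04648804]
 [  0.         353.17370519 193.33431533]
 [  0.           0.           1.        ]]
stop [(array([252., 201.]), 0.75), (array([206., 234.]), 0.56)]
template [(array([310., 153.]), 0.63)]
clip_tab [(array([279., 219.]), 0.82), (array([283., 125.]), 0.23)]
tray [(array([140., 277.]), 0.86), (array([253., 203.]), 0.44)]
bed [(array([263., 216.]), 0.66), (array([168., 320.]), 0.6)]
clip [(array([278., 220.]), 0.61)]
jar [(array([320., 194.]), 0.57)]
mug [(array([167., 322.]), 0.98), (array([308., 151.]), 0.57), (array([294., 169.]), 0.23)]
tin [(array([285., 126.]), 0.69)]
punch_block [(array([262., 143.]), 0.76)]
top [[-0.02227422 -0.99967881  0.01208846]
 [-0.99103487  0.02048515 -0.13202369]
 [ 0.13173365 -0.01492081 -0.99117285]] [0.06233238 0.4962655  1.51015527] [[434.29274048   0.         256.85157543]
 [  0.         434.29274048 196.63414422]
 [  0.           0.           1.        ]]
stop [(array([263., 184.]), 0.66), (array([311., 188.]), 0.57)]
template [(array([164., 209.]), 0.74)]
clip_tab [(array([258., 152.]), 0.61), (array([164., 212.]), 0.3)]
tray [(array([164., 212.]), 0.7), (array([379., 194.]), 0.62)]
bed [(array([259., 183.]), 0.83)]
clip [(array([256., 155.]), 0.68)]
jar [(array([254., 154.]), 0.74), (array([203., 157.]), 0.57)]
mug []
tin [(array([159., 258.]), 0.64), (array([264., 184.]), 0.22)]
punch_block [(array([194., 252.]), 0.84), (array([203., 156.]), 0.17)]
1.1 [ 8.38651870e-01 -5.44667825e-01 -1.88655940e-05 -1.91415315e-05]
```

View pics/scene0.png

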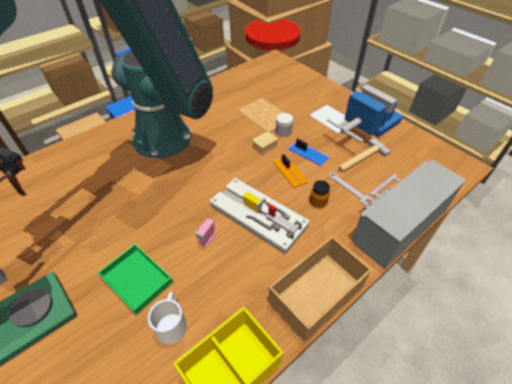

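View pics/top0.png

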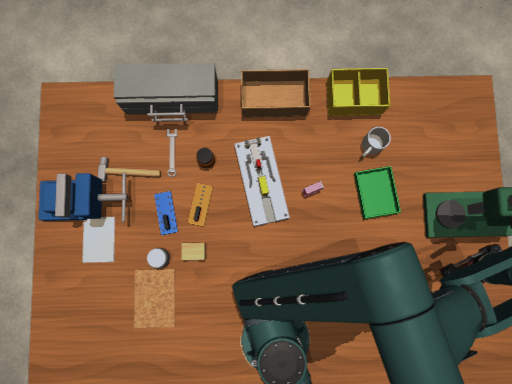

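```bash
python3 - <<'E'
import cv2
a=cv2.imread('pics/top0.png')[110:290,130:430]
cv2.imwrite('pics/topc.png',cv2.resize(a,None,fx=2.66,fy=2.66,interpolation=cv2.INTER_CUBIC))
a=cv2.imread('pics/scene0.png')[110:260,180:380]
cv2.imwrite('pics/scenec.png',cv2.resize(a,None,fx=4,fy=4,interpolation=cv2.INTER_CUBIC))
E
```

```text
(no output)
```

View crops.

View pics/topc.png

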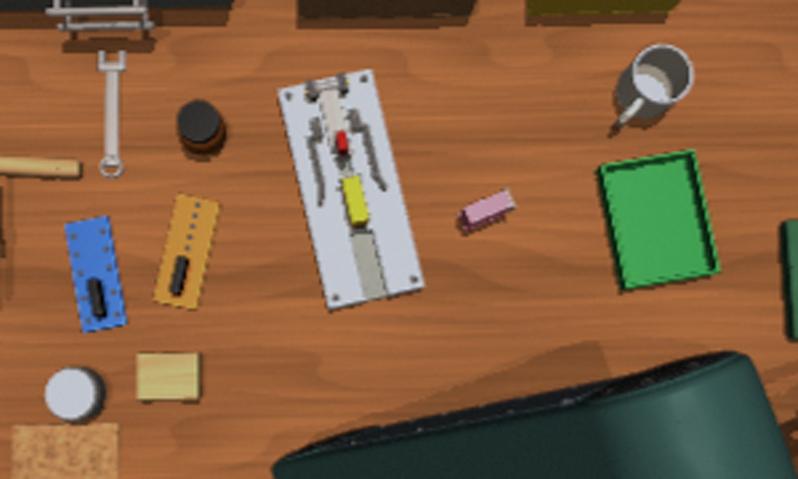

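View pics/scenec.png

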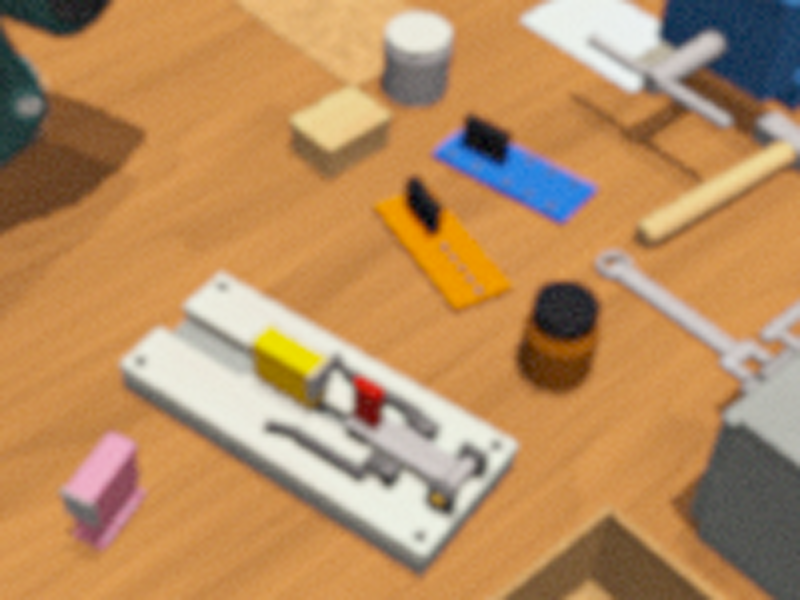

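```bash
cat >> h.py <<'E'
class L(dict): pass
def load(f): return dict(np.load('pics/'+f+'.npz'))
E
cat > m.py <<'E'
from h import *
import sys
f=sys.argv[1]
c=load(f);W=world(c);hsv=cv2.cvtColor(c['image'],cv2.COLOR_BGR2HSV)
H,S,V=[hsv[...,i].astype(int) for i in range(3)]
X,Y,Z=W[...,0],W[...,1],W[...,2]
def rep(n,m):
    nn,l,st,ce=cv2.connectedComponentsWithStats(m.astype(np.uint8))
    for i in range(1,nn):
        if st[i,4]<25: continue
        P=W[l==i];P=P[~np.isnan(P[:,0])]
        if len(P)<10: continue
        r=cv2.minAreaRect((P[:,:2]*1000).astype(np.float32))
        print(n,ce[i].round(),st[i,4],'med',np.median(P,0).round(4),'rect',np.round(r[0],1),np.round(r[1],1),round(r[2],1),'z',np.percentile(P[:,2],[5,95]).round(3))
on=(Z>-.01)&(X>0.2)&(X<1.1)
rep('yellow',on&(H>22)&(H<34)&(S>170)&(V>120))
rep('blue',on&(H>100)&(H<125)&(S>120)&(V>60))
rep('orange',on&(H>10)&(H<22)&(S>190)&(V>150))
rep('green',on&(H>50)&(H<80)&(S>150)&(V>60))
rep('red',on&((H<6)|(H>174))&(S>150)&(V>80))
rep('pink',on&(H>150)&(H<175)&(S>60)&(V>80))
rep('white',on&(S<45)&(V>130)&(Z>.022)&(Z<.042))
E
for f in top0 scene0; do echo $f; python3 m.py $f.png;done
```

```text
top0
yellow [333.  83.] 36 med [ 0.912  -0.2238  0.0978] rect [ 892.3 -231.6] [22.5 93.8] 87.3 z [0.007 0.106]
yellow [346. 101.] 57 med [ 0.8064 -0.273   0.0978] rect [ 845.5 -288.9] [ 54.8 153.3] 50.4 z [0.003 0.106]
yellow [378.  95.] 27 med [ 0.8741 -0.4099  0.0077] rect [ 875.4 -410.8] [ 7.5 80.8] 89.3 z [0.    0.013]
yellow [263. 185.] 97 med [0.5311 0.0305 0.0834] rect [531.1  30.6] [54.8 21. ] 13.0 z [0.078 0.088]
blue [ 66. 198.] 1374 med [0.4918 0.6728 0.1247] rect [499.5 705.2] [223.4 136.2] 89.3 z [0.038 0.169]
blue [166. 212.] 571 med [0.4556 0.3791 0.0093] rect [449.9 380.5] [149.3  60. ] 10.2 z [0.003 0.015]
green [382. 192.] 721 med [ 0.508  -0.4072  0.0069] rect [ 504.8 -377.4] [165.9 128.1] 8.2 z [0.001 0.035]
pink [312. 191.] 27 med [ 0.5096 -0.1453  0.0563] rect [ 510.  -143.5] [ 8.6 55. ] 11.2 z [0.011 0.072]
white [273. 180.] 1029 med [ 0.546  -0.0071  0.0334] rect [565.2  -0.7] [304.3  56.1] 12.0 z [0.028 0.039]
white [251. 185.] 1050 med [0.5353 0.0698 0.033 ] rect [549.6  71.9] [303.5  54.9] 12.1 z [0.028 0.039]
white [102. 169.] 106 med [0.609  0.6039 0.0275
[... 708 characters left out ...]
3 med [0.6157 0.0407 0.0827] rect [614.1  42.5] [22.3 10.1] 4.9 z [0.062 0.093]
pink [207. 231.] 254 med [ 0.5308 -0.1454  0.0614] rect [ 509.3 -133.7] [ 42.7 102.3] 54.2 z [0.005 0.067]
white [378. 144.] 44 med [0.6085 0.6038 0.0239] rect [607.6 604.2] [24.2 66.2] 84.8 z [0.022 0.026]
white [258. 214.] 1958 med [0.5695 0.0147 0.0293] rect [559.8  35.2] [306.3 133.7] 11.8 z [0.026 0.034]
white [265. 208.] 52 med [0.565  0.0547 0.0289] rect [562.4  56.9] [19.6 46. ] 48.6 z [0.025 0.033]
white [166. 313.] 88 med [ 0.6595 -0.3691  0.0318] rect [ 665.6 -369.5] [61.8 18.7] 74.1 z [0.024 0.041]
white [173. 336.] 83 med [ 0.7286 -0.3881  0.0319] rect [ 722.9 -388.6] [63.  15.9] 69.6 z [0.023 0.041]
```

The stop could be confused in the top view: yellow block in the slot (263,185), pink block (312,190), which is the look-alike, and the yellow bin (360,90). For the template it is blue plate (166,212), orange plate (200,205) or blue vise (66,198). I choose the yellow block in the slot and the blue plate. Next is a close look with the wrist camera.

```bash
cat >> h.py <<'E'
def down(yaw): # tool down, jaws along local y of a thing with this yaw (rad)
    a=(yaw-np.pi/2)/2
    return [float(np.cos(a)),float(np.sin(a)),0.,0.]
E
python3 - <<'E'
from h import *
y=np.radians(12)
move_ptp([0.50,0.03,0.30],down(y))
c=snap('wrist','w1.png'); print(current_clock(),current_joint_pos().round(3) if hasattr(current_joint_pos(),'round') else current_joint_pos())
print(-c['R'].T@c['t'], c['R'][2])
E
python3 m.py w1.png
```

```text
3.425 [-0.079  0.149  1.606 -0.     1.387  1.283]
[0.56640543 0.04356257 0.46323527] [-0.243942   -0.05221952 -0.96838289]
blue [ 51. 141.] 2563 med [0.467  0.3758 0.0092] rect [449.3 380.2] [149.3  61.4] 10.0 z [0.007 0.011]
green [496. 199.] 1153 med [ 0.5185 -0.3949  0.0066] rect [ 526.3 -384.3] [165.2  77.8] 28.6 z [0.005 0.035]
green [476. 231.] 43 med [ 0.4563 -0.3847  0.0065] rect [ 457.6 -384. ] [26.4 15.2] 37.9 z [0.005 0.008]
pink [365. 164.] 32 med [ 0.5342 -0.1482  0.0092] rect [ 534.6 -147.9] [ 4.9 34.6] 20.2 z [0.008 0.011]
pink [373. 181.] 243 med [ 0.5153 -0.1409  0.0694] rect [ 520.1 -143.3] [23.  58.6] 22.0 z [0.068 0.071]
white [237. 122.] 5709 med [0.5573 0.0735 0.0334] rect [548.7  71.5] [303.9  55.4] 12.0 z [0.032 0.035]
white [264.  21.] 72 med [0.7036 0.0662 0.0333] rect [703.7  66.3] [ 3.8 32.9] 13.3 z [0.032 0.035]
white [290. 119.] 5422 med [ 0.5786 -0.0022  0.0334] rect [564.2  -1.2] [304.   56.2] 11.8 z [0.032 0.035]
white [507. 121.] 51 med [ 0.6491 -0.3397  0.0267] rect [ 647.2 -338.6] [ 5.8 24.2] 48.1 z [0.024 0.035]
```

View pics/w1.png

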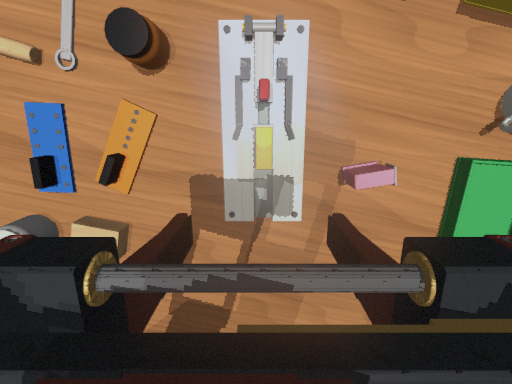

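```bash
python3 - <<'E'
from h import *
c=load('w1.png');W=world(c);hsv=cv2.cvtColor(c['image'],cv2.COLOR_BGR2HSV)
H,S,V=[hsv[...,i].astype(int) for i in range(3)];Z=W[...,2]
u=np.mgrid[0:384,0:512][1];v=np.mgrid[0:384,0:512][0]
def rect(m):
    P=W[m];P=P[~np.isnan(P[:,0])];r=cv2.minAreaRect((P[:,:2]*1000).astype(np.float32));return len(P),np.round(r[0],1),np.round(r[1],1),round(r[2],2),np.median(P[:,2]).round(4)
bedm=(S<45)&(V>90)&(abs(Z-.0335)<.004)&(u>200)&(u<330)&(v<230)
print('bed',rect(bedm))
o=np.array([.5565,.0352])
ye=(H>20)&(H<36)&(S>140)&(u>220)&(u<300)&(v<190)
print('yellow',rect(ye&(Z>.078)),rect(ye))
re=((H<8)|(H>172))&(S>120)&(u>240)&(u<290)&(v<120)
print('red',rect(re&(Z>.08)))
print('rib',rect((V<60)&(Z>.035)&(Z<.055)&(u<75)&(u>20)&(v<200)&(v>140)), rect((Z>.035)&(Z<.055)&(u<75)&(u>20)&(v<200)&(v>140)))
print('blue',rect((H>100)&(H<125)&(S>100)&(u<80)&(Z<.02)))
print('pink top', proj(c,[.53,.03,.08]))
# height profile across slot at yellow row etc.
print(Z[150,225:305:4].round(3)); print(Z[210,225:305:4].round(3))
E
```

```text
bed (11538, array([556.7,  34.9]), array([304.5, 130.2]), 11.98, np.float64(0.0334))
yellow (0, array([0., 0.]), array([0., 0.]), 0.0, np.float64(nan)) (0, array([0., 0.]), array([0., 0.]), 0.0, np.float64(nan))
red (165, array([608. ,  45.9]), array([23.3, 10.4]), 11.99, np.float64(0.0965))
rib (392, array([416.1, 373.2]), array([48.1, 15.2]), 10.63, np.float64(0.0444)) (416, array([415.3, 373.8]), array([49.5, 16.6]), 7.88, np.float64(0.0444))
blue (2616, array([449.4, 380. ]), array([149.5,  61.6]), 10.16, np.float64(0.0092))
pink top [263.18819433 149.35374783]
[0.033 0.033 0.032 0.032 0.034 0.035 0.034   nan 0.084 0.084 0.082 0.083
 0.032 0.033 0.033 0.033 0.034 0.034 0.032 0.033]
[0.033 0.033 0.033 0.032 0.032 0.033 0.034 0.034 0.015 0.015 0.015 0.016
 0.034 0.033 0.032 0.034 0.034 0.033 0.034 0.034]
  return _methods._mean(a, axis=axis, dtype=dtype,
  ret = ret.dtype.type(ret / rcount)
```

```bash
python3 - <<'E'
from h import *
c=load('w1.png');W=world(c);Z=W[...,2]
u=np.mgrid[0:384,0:512][1];v=np.mgrid[0:384,0:512][0]
print(c['image'][150,264])
m=(Z>.076)&(Z<.09)&(u>245)&(u<285)&(v>118)&(v<180)
P=W[m];print(cv2.minAreaRect((P[:,:2]*1000).astype(np.float32)),np.median(P[:,2]))
cv2.imwrite('pics/w1c.png',cv2.resize(c['image'][80:220,200:340],None,fx=4,fy=4,interpolation=cv2.INTER_CUBIC))
E
```

```text
[117 190 200]
((532.7596435546875, 30.232784271240234), (61.97673416137695, 29.05949592590332), 12.065966606140137) 0.0832141763416152
```

View pics/w1c.png

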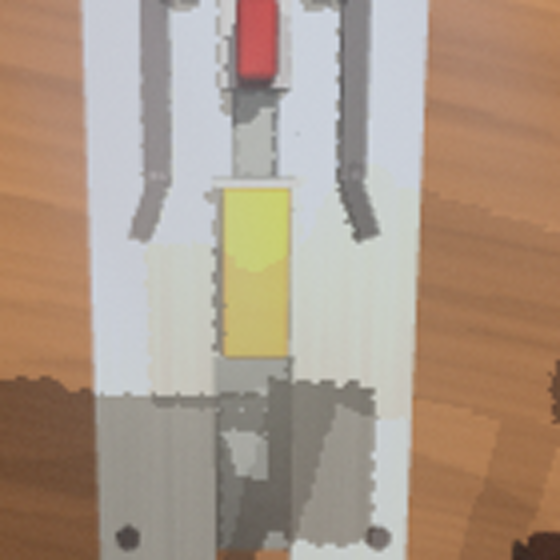

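Crop (from w1.png, about 264,150) confirms it: yellow head on the slot axis, red tab just beyond it, guides either side. Next I grasp the stop and slide it out.

```bash
cat >> h.py <<'E'
YAW=np.radians(12.0); O=np.array([.5542,.0344])
def B(x,y,z): # bed->world
    c,s=np.cos(YAW),np.sin(YAW); return [float(O[0]+c*x-s*y),float(O[1]+s*x+c*y),float(z)]
def toB(p):
    c,s=np.cos(YAW),np.sin(YAW); d=np.asarray(p)[:2]-O; return np.array([c*d[0]+s*d[1],-s*d[0]+c*d[1],p[2]])
def st(m=''): print(m,'t',round(current_clock(),2),'bed',(toB(current_position())*1000).round(1),'F',np.round(current_force(),1),'gap',round(current_finger_gap()*1000,1))
from scipy.spatial.transform import Rotation as Rn
def clip_pose(a,tilt,off=0.):
    # TCP pose to hold the tab at clip angle a, with tool tilted by `tilt` rad about bed -y... (tip rises = +rotation about +y)
    dx,dz=-.085,.032
    ca,sa=np.cos(a),np.sin(a)
    gx=.140+ca*dx+sa*dz; gz=.048-sa*dx+ca*dz
    # rotation about +y by a : x'=ca x+sa z ; z'=-sa x+ca z
    R=Rn.from_euler('z',YAW)*Rn.from_euler('y',tilt)*Rn.from_euler('z',-YAW)*Rn.from_quat(down(YAW))
    z=R.apply([0,0,1]); p=np.array(B(gx,0,gz))+z*(.019-off)
    return p.tolist(), R.as_quat().tolist()
E
python3 - <<'E'
from h import *
D=down(YAW)
# feasibility of clip arc
for k in (0,.5,.8,1):
    print(k,[None if (q:=inverse_kinematics(*clip_pose(a,k*a))) is None else 1 for a in np.linspace(0,1.05,8)])
print(inverse_kinematics(B(-.165,0,.08),D) is not None)
move_ptp(B(-.0218,0,.14),D); move_gripper(.05)
servo_line(B(-.0218,0,.048),contact_N=8); st('at')
move_gripper(.0); st('grip')
E
```

```text
0 [1, 1, 1, 1, 1, 1, 1, 1]
0.5 [1, 1, 1, 1, 1, 1, 1, 1]
0.8 [1, 1, 1, 1, 1, 1, 1, 1]
1 [1, 1, 1, 1, 1, 1, 1, 1]
True
at t 5.63 bed [-21.3  -0.1  48.4] F [-0.3  0.1 -0.7] gap 49.9
grip t 6.16 bed [-21.5  -0.   48.5] F [-0.4  0.4  5. ] gap 24.0
```

```bash
python3 - <<'E'
from h import *
servo_line(B(-.105,0,.048),rate=.06); st('slid')
servo_line(B(-.105,0,.075),rate=.06); st('up')
servo_line(B(-.105,0,.15),rate=.15); st('up2')
snap('wrist','w2.png')
E
```

```text
slid t 7.69 bed [-104.6   -0.3   48.5] F [2.9 0.8 7. ] gap 24.0
up t 8.29 bed [-105.     0.    75.2] F [-0.3  0.8 -1.9] gap 24.0
up2 t 8.94 bed [-105.5    0.2  149.4] F [ 0.   0.2 -2.1] gap 23.9
```

View pics/w2.png

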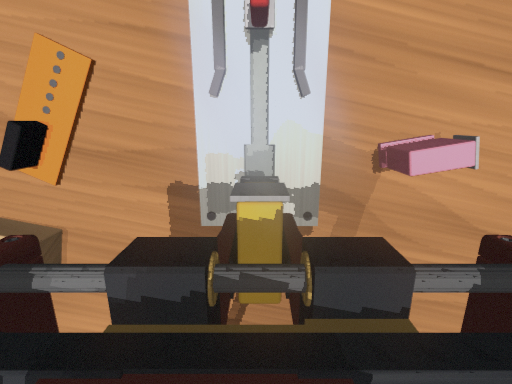

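The stop is out, held by the fingers at (260,230). On to the tray.

```bash
python3 - <<'E'
from h import *
D=down(np.radians(8))
move_ptp([.508,-.38,.15],D)
servo_line([.508,-.38,.065],rate=.2)
r=servo_line([.508,-.38,.030],rate=.04,contact_N=4); print(r,current_position()); st()
move_gripper(.045)
servo_line([.508,-.38,.17],rate=.25)
snap('wrist','w3.png'); st()
E
```

```text
True [ 0.50777862 -0.37985064  0.03888684]
 t 11.68 bed [-131.5 -395.5   38.9] F [ 1.6 -0.8  0.2] gap 23.8
 t 12.95 bed [-132.2 -394.5  168.2] F [-1.   0.4  0.7] gap 44.9
```

View pics/w3.png

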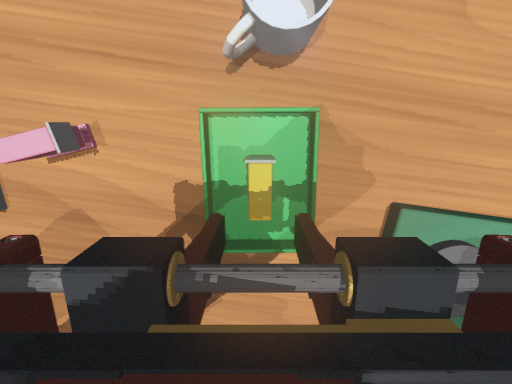

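The stop stands in the tray at (260,190). Next is the clip.

```bash
python3 - <<'E'
from h import *
A=np.linspace(0,1.0,8)
for a in A: print(np.round(inverse_kinematics(*clip_pose(a,a)),2))
p,q=clip_pose(0,0)
move_ptp([p[0],p[1],.16],q); 
servo_line([p[0],p[1],p[2]],contact_N=8); st('at'); move_gripper(0); st('grip')
try:
  for a in A[1:]:
    servo_line(*clip_pose(a,a),rate=.08); st(f'{a:.2f}')
except PlanningError as e: print('ERR',e)
E
```

```text
[-0.04  0.55  1.65 -0.    0.95  1.32]
[-0.02  0.61  1.5  -0.03  1.17  1.36]
[ 0.    0.67  1.36 -0.06  1.39  1.38]
[ 0.02  0.76  1.21 -0.08  1.6   1.39]
[ 0.03  0.85  1.05 -0.1   1.81  1.4 ]
[ 0.04  0.95  0.89 -0.12  2.01  1.39]
[ 0.05  1.05  0.72 -0.15  2.21  1.37]
[ 0.06  1.17  0.54 -0.2   2.41  1.34]
at t 15.37 bed [55.7 -0.5 61.7] F [ 0.2 -0.  -0.8] gap 45.0
grip t 15.95 bed [55.2  0.3 61.3] F [-1.7  2.3  2.8] gap 14.4
0.14 t 16.28 bed [57.5  0.2 72.9] F [-2.8  0.8  4.1] gap 13.9
0.29 t 16.61 bed [61.6  0.3 84.2] F [-3.3  0.2  3.7] gap 14.0
0.43 t 16.93 bed [67.6  0.2 94.7] F [-2.3  0.4  3.4] gap 13.9
0.57 t 17.24 bed [ 74.7   0.2 103.9] F [-3.3  0.9  0.7] gap 14.1
0.71 t 17.55 bed [ 83.    0.2 112.2] F [-5.4  0.9 -0.3] gap 13.8
0.86 t 17.86 bed [ 92.9   0.2 119. ] F [-5.6  0.8 -2. ] gap 14.3
1.00 t 18.18 bed [103.9   0.2 124.2] F [-8.2  1.5 -2.9] gap 13.8
```

```bash
python3 - <<'E'
from h import *
move_gripper(.04)
try: servo_line(*clip_pose(1.0,1.0,off=.06),rate=.15)
except PlanningError as e: print(e)
st()
p=current_position()
try: 
  servo_line([p[0],p[1],p[2]+.06],rate=.2)
except PlanningError as e: print(e)
st()
snap('scene','s2.png'); snap('wrist','w4.png')
a=cv2.imread('pics/s2.png')[100:270,170:400]; cv2.imwrite('pics/s2c.png',cv2.resize(a,None,fx=3.4,fy=3.4))
E
```

```text
the arm cannot follow that straight line within its joint ranges
 t 18.78 bed [ 1.051e+02 -1.000e-01  1.266e+02] F [-0.3 -0.3  0.3] gap 40.1
 t 19.23 bed [105.6  -0.2 187.2] F [ 0.4  0.4 -0.6] gap 39.8
```

View pics/s2c.png

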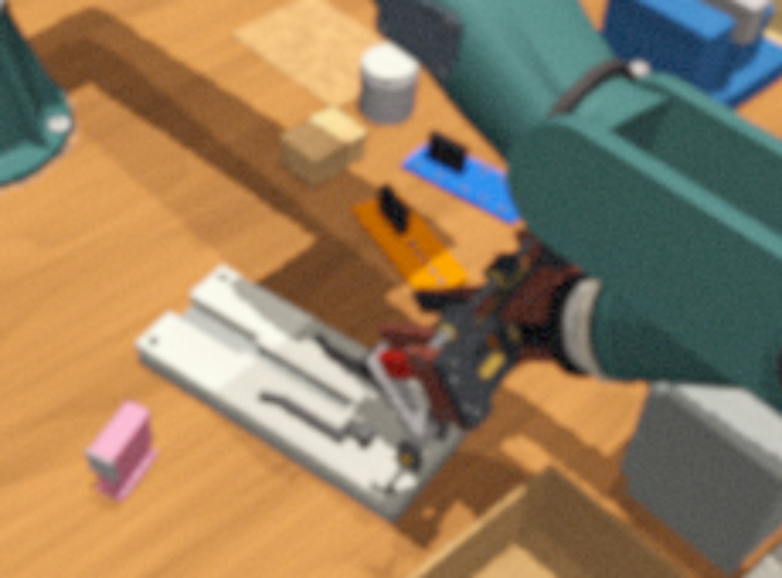

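The clip stays up (red tab at about (395,360) in the crop) with the gripper clear. On to the blue template.

```bash
python3 - <<'E'
from h import *
p=current_position()
try: servo_line([p[0]-.06,p[1],p[2]+.06],rate=.25)
except PlanningError as e: print(e)
ty=np.radians(10.2)
T=np.array([.4494,.380]); g=T-.035*np.array([np.cos(ty),np.sin(ty)]); print(g)
D=down(ty)
move_ptp([g[0],g[1],.15],D); st('above')
c=snap('wrist','w5.png')
E
```

```text
[0.41495315 0.37380203]
above t 21.23 bed [-64.3 360.7 149.5] F [-0.3  0.7 -0.2] gap 40.0
```

View pics/w5.png

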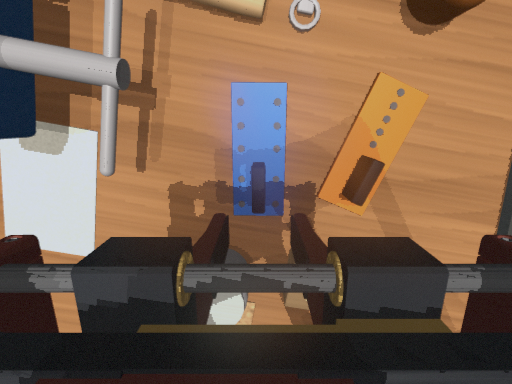

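```bash
python3 m.py w5.png | grep -E "blue|orange|red"
```

```text
blue [260. 149.] 3807 med [0.454  0.3817 0.0094] rect [447.3 380.2] [144.5  58.2] 8.8 z [0.008 0.011]
```

```bash
python3 - <<'E'
from h import *
for f in ('w5.png','w1.png'):
    W=world(load(f));m=(W[...,2]>.05)&(W[...,2]<.2)&(W[...,1]>.40)&(W[...,0]>.36)&(W[...,0]<.47)
    if m.any(): print(f,W[m][:,1].min(),W[m].min(0),W[m].max(0))
ty=np.radians(10.2);D=down(ty);g=[.4150,.3738]
servo_line([*g,.013],rate=.15,contact_N=8); st('at')
move_gripper(0); st('grip')
servo_line([*g,.16],rate=.15); st('up')
snap('wrist','w6.png')
E
```

```text
w5.png 0.4000056117369723 [0.4149514  0.40000561 0.05003822] [0.46999651 0.60129579 0.19991457]
at t 22.35 bed [-64.9 361.1  13.6] F [ 0.5 -0.6 -0.1] gap 40.0
grip t 22.88 bed [-65.3 361.1  13.5] F [-1.1 -0.3  5.5] gap 14.1
up t 24.01 bed [-66.4 360.6 159. ] F [ 0.5  0.5 -2. ] gap 13.7
```

View pics/w6.png

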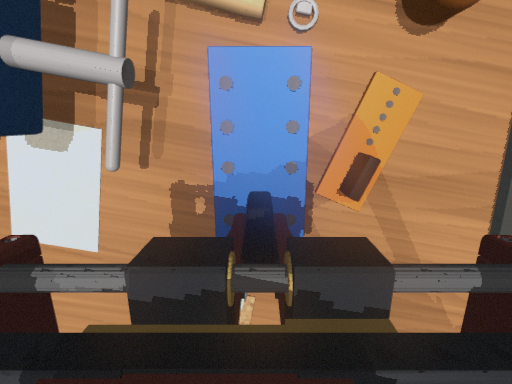

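Blue template held by its rib. I measure how it sits in the hand.

```bash
cat > held.py <<'E'
from h import *
import sys
def held(c,tcp,yaw):
    W=world(c);hsv=cv2.cvtColor(c['image'],cv2.COLOR_BGR2HSV);H,S,V=[hsv[...,i].astype(int) for i in range(3)]
    u=np.mgrid[0:384,0:512][1];v=np.mgrid[0:384,0:512][0]
    m=(H>100)&(H<125)&(S>100)&(abs(W[...,0]-tcp[0])<.2)&(abs(W[...,1]-tcp[1])<.1)&(v<235)
    P=W[m];P=P[~np.isnan(P[:,0])]-tcp;cc,s=np.cos(yaw),np.sin(yaw)
    L=np.c_[cc*P[:,0]+s*P[:,1],-s*P[:,0]+cc*P[:,1],P[:,2]]
    L=L[abs(L[:,2]-np.median(L[:,2]))<.012]
    A=np.c_[L[:,:2],np.ones(len(L))];co=np.linalg.lstsq(A,L[:,2],rcond=None)[0]
    xm=np.percentile(L[:,0],99.7)
    # edges per x-bin
    xs=np.arange(.01,.1,.006);mid=[];xx=[]
    for x in xs:
        k=abs(L[:,0]-x)<.003
        if k.sum()>20: lo,hi=L[k,1].min(),L[k,1].max();mid.append((lo+hi)/2);xx.append(x)
    f=np.polyfit(xx,mid,1)
    print('pitch slope',co[0].round(4),'roll',co[1].round(4),'top z at tcp',co[2].round(4),'tail x',xm.round(4),'mid-line slope',f[0].round(4),'at x=0',f[1].round(4),'n',len(L))
if __name__=='__main__':
    c=load('w6.png'); held(c,np.array(current_position()),np.radians(10.2))
E
python3 held.py; python3 -c "
from h import *
print(current_position())"
```

```text
pitch slope -0.0047 roll -0.0014 top z at tcp -0.0038 tail x 0.1094 mid-line slope 0.0025 at x=0 0.0 n 15329
[0.41425352 0.37326469 0.15887306]
```

```bash
python3 - <<'E'
from h import *
D=down(YAW)
move_ptp(B(-.130,0,.15),D); st('above')
servo_line(B(-.130,0,.055),rate=.15)
r=servo_line(B(-.130,0,.040),rate=.03,contact_N=3); print(r);st('down')
snap('wrist','w7.png')
E
```

```text
above t 25.43 bed [-129.5    0.4  150. ] F [ 0.9  0.1 -0.9] gap 13.9
True
down t 26.62 bed [-129.4   -0.2   44.9] F [ 0.1  0.1 -1.2] gap 13.6
```

View pics/w7.png

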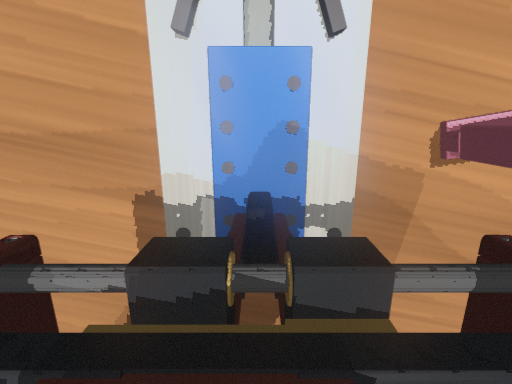

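The plate is between the flared guide mouths (185,15)/(332,15), centred at column 260. I press it lightly onto the bed and slide it in.

```bash
python3 - <<'E'
from h import *
r=servo_line(B(-.130,0,.042),rate=.03,contact_N=3); print(r);st('down')
z=float(current_position()[2])
r=servo_line(B(-.075,0,z),rate=.06,contact_N=15); print(r);st('mid')
if not r:
    r=servo_line(B(-.028,0,z),rate=.06,contact_N=15); print(r);st('near')
    if not r:
        r=servo_line(B(-.012,0,z),rate=.03,contact_N=12); print(r);st('home')
snap('wrist','w8.png')
E
```

```text
False
down t 26.92 bed [-129.    -0.2   43.1] F [-1.9  0.7 16.4] gap 14.0
True
mid t 27.7 bed [-79.2  -0.3  43. ] F [2.2 0.3 3.2] gap 13.4
```

View pics/w8.png

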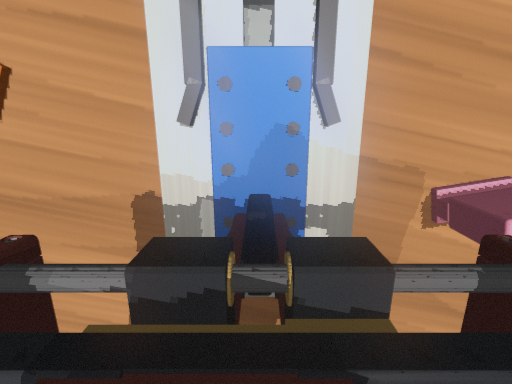

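It only tripped on the vertical preload relaxing from 16 N. The plate is entering cleanly, so I continue.

```bash
python3 - <<'E'
from h import *
z=.0434
r=servo_line(B(-.028,0,z),rate=.06,contact_N=15); print(r);st('near')
if not r:
    r=servo_line(B(-.010,0,z),rate=.03,contact_N=12); print(r);st('home')
c=snap('wrist','w9.png')
from held import held
held(c,np.array(current_position()),YAW)
E
```

```text
True
near t 28.05 bed [-79.3   0.2  42.8] F [1.  0.2 3.7] gap 13.7
pitch slope -0.0024 roll -0.0003 top z at tcp -0.0012 tail x 0.1086 mid-line slope -0.0014 at x=0 0.0003 n 15748
```

View pics/w9.png

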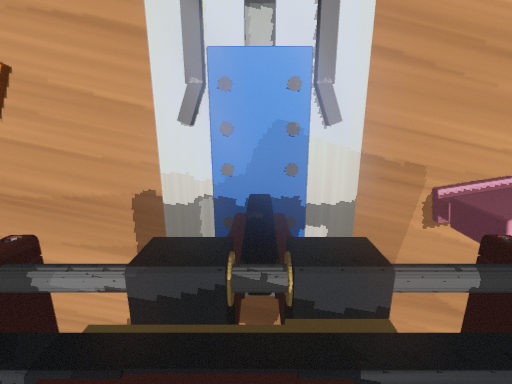

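Stopped twice at bed x = -79 with nothing visible in the way. I take off the downward preload and step forward in small increments, watching the force.

```bash
python3 - <<'E'
from h import *
st('0')
servo_line(B(-.0793,0,.0452),rate=.02); st('raised')
for x in (-.078,-.076,-.073):
    r=servo_line(B(x,0,.0452),rate=.02,contact_N=25); print(r); st(str(x))
    f=np.array(current_force()); 
    if r: break
c=snap('wrist','w10.png')
from held import held
held(c,np.array(current_position()),YAW)
E
```

```text
0 t 28.1 bed [-79.4   0.3  42.8] F [-0.2  1.5  4.2] gap 14.1
raised t 28.37 bed [-80.1   0.2  44.9] F [-0.8 -0.6 -0.5] gap 13.8
False
-0.078 t 28.62 bed [-78.   -0.   45.1] F [ 0.3 -0.1 -1.5] gap 13.8
False
-0.076 t 28.87 bed [-75.8  -0.   45.2] F [ 0.3 -0.4 -1.8] gap 13.8
False
-0.073 t 29.17 bed [-72.7  -0.   45.2] F [-0.2  0.3 -1.3] gap 13.8
pitch slope -0.002 roll -0.0002 top z at tcp -0.0012 tail x 0.1087 mid-line slope -0.0015 at x=0 0.0003 n 15747
```

```bash
python3 - <<'E'
from h import *
servo_line(B(-.071,0,.0436),rate=.02); st('lowered')
for x in (-.055,-.035,-.025):
    r=servo_line(B(x,0,.0436),rate=.05,contact_N=15); print(r); st(str(x))
    if r: break
c=snap('wrist','w11.png')
E
```

```text
lowered t 29.49 bed [-70.9  -0.   43.5] F [-0.7  0.2 -1.2] gap 13.9
False
-0.055 t 29.96 bed [-54.6  -0.   43.6] F [-0.1  0.4 -0.7] gap 13.7
False
-0.035 t 30.51 bed [-34.9   0.   43.5] F [ 0.5  0.3 -2.1] gap 14.0
False
-0.025 t 30.86 bed [-24.5  -0.1  43.6] F [-0.5 -0.4 -1.2] gap 13.9
```

```bash
python3 - <<'E'
from h import *
r=servo_line(B(-.012,0,.0434),rate=.02,contact_N=8); print(r); st('stop')
snap('wrist','w12.png')
E
```

```text
True
stop t 31.38 bed [-19.2   0.3  43. ] F [-1.  -1.1  4. ] gap 13.6
```

View pics/w12.png

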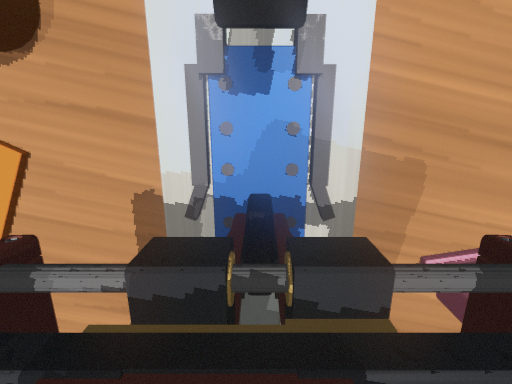

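```bash
python3 - <<'E'
from h import *
c=load('w12.png');W=world(c)
for r in range(20,62,3): print(r,(toB(W[r,262])*1000).round(1),c['image'][r,262],(toB(W[r,210])*1000).round(1))
print(proj(c,B(.09,0,.040)),proj(c,B(.09,0,.032)))
cv2.imwrite('pics/w12c.png',cv2.resize(c['image'][0:120,170:350],None,fx=4,fy=4,interpolation=cv2.INTER_CUBIC))
E
```

```text
20 [ 76.9  -0.2 120.7] [49 47 45] [98.4 25.6 52.4]
23 [ 76.   -0.2 121.2] [49 45 43] [97.3 25.8 51.8]
26 [ 75.4  -0.2 120.6] [43 37 33] [96.1 26.  51. ]
29 [99.9 -0.9 33.5] [122 127 128] [94.8 26.1 51. ]
32 [98.4 -0.9 33.2] [124 128 129] [93.5 26.2 50.6]
35 [96.7 -0.9 33.8] [123 125 128] [91.8 26.1 51.6]
38 [95.2 -0.9 33.4] [126 128 129] [90.8 26.4 50.3]
41 [93.5 -0.9 34.1] [125 129 128] [89.1 26.2 51.4]
44 [92.1 -0.9 33.6] [124 127 126] [87.7 26.3 51.4]
47 [88.8 -0.9 40.9] [117  68  42] [86.3 26.4 51.1]
50 [87.4 -0.9 40.4] [115  68  41] [84.9 26.5 51.3]
53 [85.7 -0.9 41.1] [118  70  45] [83.7 26.7 50.2]
56 [84.  -0.9 41.8] [119  70  45] [82.1 26.6 51. ]
59 [82.5 -0.9 41.6] [118  70  41] [80.6 26.7 51.2]
[260.43552277  44.97431788] [260.3877648   48.59771185]
```

View pics/w12c.png

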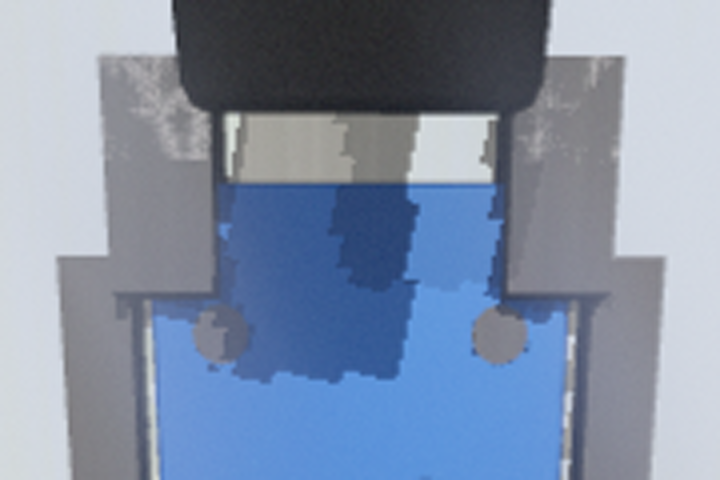

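The tail edge reads bed x ≈ 90 (row 45, predicted 45). A firmer push will confirm it, then release.

```bash
python3 - <<'E'
from h import *
r=servo_line(B(-.014,0,.043),rate=.02,contact_N=18); print(r); st('push')
move_gripper(.04); st('open')
p=current_position()
servo_line(B(-.0192,0,.15),rate=.2); 
servo_line(B(-.06,0,.20),rate=.2); st()
c=snap('wrist','w13.png')
W=world(c);hsv=cv2.cvtColor(c['image'],cv2.COLOR_BGR2HSV);H,S,V=[hsv[...,i].astype(int) for i in range(3)]
m=(H>100)&(H<125)&(S>90)
P=W[m];P=P[~np.isnan(P[:,0])];L=np.array([toB(q) for q in P])*1000
L=L[(abs(L[:,1])<40)&(L[:,0]>-100)&(L[:,0]<110)]
print(np.percentile(L,[0.3,50,99.7],axis=0).round(1))
k=L[:,0]>20;A=np.c_[L[:,:2],np.ones(len(L))];print(np.linalg.lstsq(A,L[:,2],rcond=None)[0].round(4))
print(proj(c,B(.09,0,.04)),proj(c,B(-.06,0,.04)))
E
```

```text
False
push t 31.9 bed [-18.9   0.5  42.7] F [-10.9  -4.1  12. ] gap 14.0
open t 32.51 bed [-13.9   0.   43. ] F [0.7 0.3 0.4] gap 40.0
 t 33.67 bed [-60.    0.  199.1] F [-0.5  0.8 -1.4] gap 40.1
[[-58.7 -29.   39.3]
 [ 26.4  -0.3  41.4]
 [ 89.1  30.   77.3]]
[-2.80000e-02  2.94000e-02  4.28797e+01]
[259.77205902  41.3510054 ] [259.61330948 176.90022915]
```

View pics/w13.png

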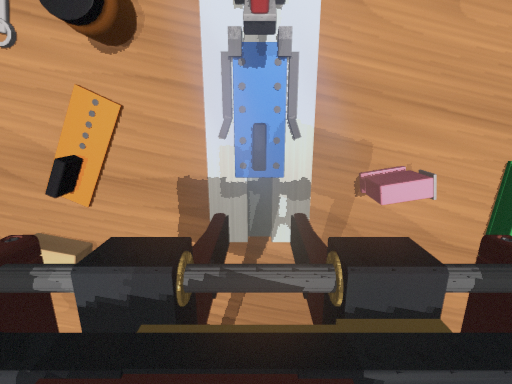

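The template is home: a 10.9 N push moved it no further, and the tail edge is at x ≈ 89–90. Now I lower the clip.

```bash
python3 - <<'E'
from h import *
p,q=clip_pose(1.0,1.0); p=np.array(p)
servo_line(B(-.06,0,.27),rate=.25)
move_ptp((p+[-.05,-.01,.12]).tolist(),q); st('hi')
c=snap('wrist','w14.png')
servo_line((p+[0,0,.06]).tolist(),rate=.15); 
r=servo_line(p.tolist(),rate=.1,contact_N=6); print(r); st('at')
snap('scene','s3.png')
a=cv2.imread('pics/s3.png')[130:270,200:360]; cv2.imwrite('pics/s3c.png',cv2.resize(a,None,fx=4,fy=4))
E
```

```text
hi t 35.19 bed [ 53.7   0.5 245.9] F [-0.4 -0.6  0.1] gap 40.2
False
at t 36.67 bed [105.    0.  126.6] F [ 0.5  0.3 -0.4] gap 40.2
```

View pics/s3c.png

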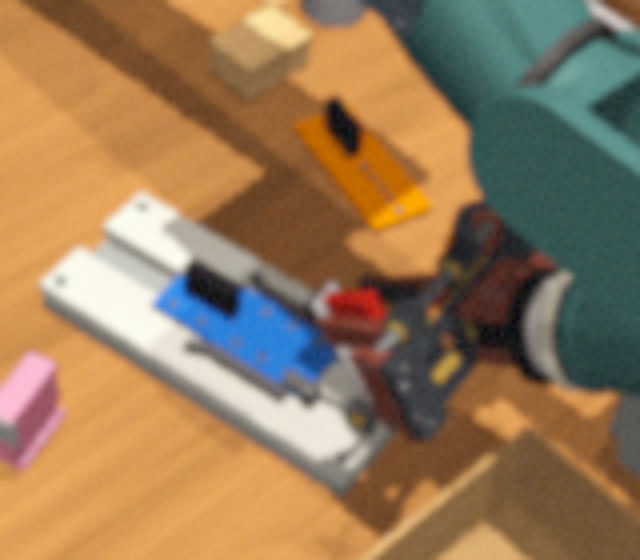

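View pics/w14.png

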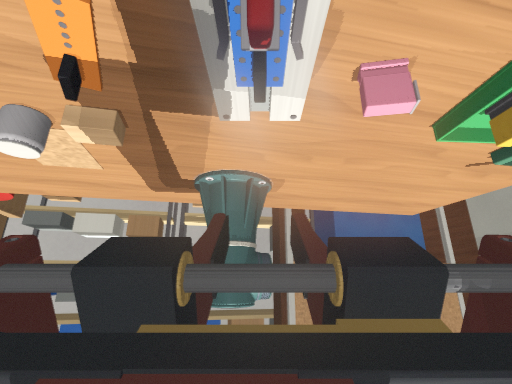

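```bash
python3 - <<'E'
from h import *
move_gripper(0); st('grip')
if 12<current_finger_gap()*1000<16:
  for a in (.86,.72,.58,.44,.3,.17,.08):
    servo_line(*clip_pose(a,a),rate=.08 if a>.2 else .04); st(f'{a:.2f}')
snap('scene','s4.png')
a=cv2.imread('pics/s4.png')[130:270,200:360]; cv2.imwrite('pics/s4c.png',cv2.resize(a,None,fx=4,fy=4))
E
```

```text
grip t 37.24 bed [105.1   0.2 126.9] F [0.6 1.5 1. ] gap 13.7
0.86 t 37.55 bed [ 94.9   0.2 120.8] F [ 3.3  2.2 -3.9] gap 13.6
0.72 t 37.86 bed [ 84.8   0.2 113.8] F [ 2.5  2.6 -4.2] gap 13.9
0.58 t 38.17 bed [ 76.1   0.2 105.4] F [ 1.4  4.  -5.2] gap 13.8
0.44 t 38.48 bed [68.7  0.2 95.7] F [ 1.7  3.1 -6.4] gap 13.8
0.30 t 38.79 bed [62.8  0.2 85.1] F [ 2.6  4.4 -7.9] gap 13.8
0.17 t 39.23 bed [58.7  0.2 74.8] F [ 1.1  4.7 -4.4] gap 13.6
0.08 t 39.57 bed [57.5  0.2 68.8] F [1.2 4.8 4.5] gap 14.1
```

View pics/s4c.png

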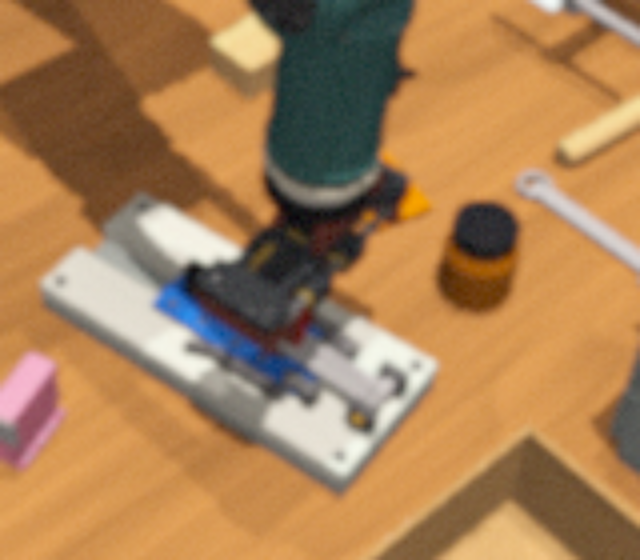

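```bash
python3 - <<'E'
from h import *
move_gripper(.036); st('open')
p,q=clip_pose(.08,.08); 
servo_line([p[0],p[1],.17],rate=.15)
move_ptp(B(-.06,0,.22),down(YAW)); st()
c=snap('wrist','w15.png')
W=world(c);hsv=cv2.cvtColor(c['image'],cv2.COLOR_BGR2HSV);H,S,V=[hsv[...,i].astype(int) for i in range(3)]
def pts(m):
    P=W[m];P=P[~np.isnan(P[:,0])];return np.array([toB(x) for x in P])*1000
L=pts((H>100)&(H<125)&(S>90)); L=L[(abs(L[:,1])<40)&(L[:,0]>-100)&(L[:,0]<110)&(L[:,2]<48)]
print('blue',np.percentile(L,[0.3,50,99.7],axis=0).round(1))
L=pts(((H<8)|(H>172))&(S>120)); L=L[(abs(L[:,1])<30)&(L[:,0]>0)&(L[:,0]<110)&(L[:,2]>80)]
print('red',np.percentile(L,[2,50,98],axis=0).round(1))
print(proj(c,B(.09,0,.04)),proj(c,B(-.06,0,.04)))
E
```

```text
open t 40.17 bed [56.  -0.1 67.6] F [-0.6 -0.6  0.2] gap 36.1
 t 41.58 bed [-60.6   0.  219.7] F [-0.3 -0.3 -0.5] gap 35.9
blue [[-58.9 -29.   39.3]
 [ 12.6  -0.8  41.4]
 [ 87.9  29.8  43.4]]
red [[ 46.6  -5.5 100.3]
 [ 58.3   0.3 102.3]
 [ 69.5   6.2 104.3]]
[259.32537064  48.11097793] [259.38649931 174.67993135]
```

View pics/w15.png

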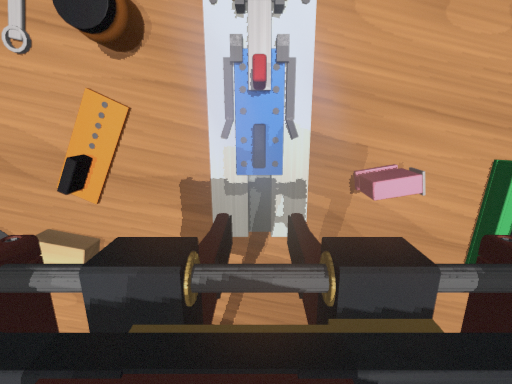

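```bash
python3 - <<'E'
from h import *
move_ptp(B(-.12,0,.30),down(YAW)); sleep(.5)
snap('scene','s5.png'); snap('top','t5.png'); st()
a=np.load('pics/scene0.png.npz')['image']
cv2.imwrite('pics/s5b.png',np.hstack([cv2.resize(cv2.imread('pics/s5.png')[90:390,80:400],(400,375)),cv2.resize(cv2.imread('pics/top0.png')[60:310,20:430],(400,375))]) if 0 else cv2.resize(cv2.imread('pics/s5.png')[90:384,80:440],None,fx=2,fy=2))
E
```

```text
t 42.72 bed [-120.     0.   299.9] F [ 0.   0.4 -0. ] gap 35.8
```

View pics/s5b.png

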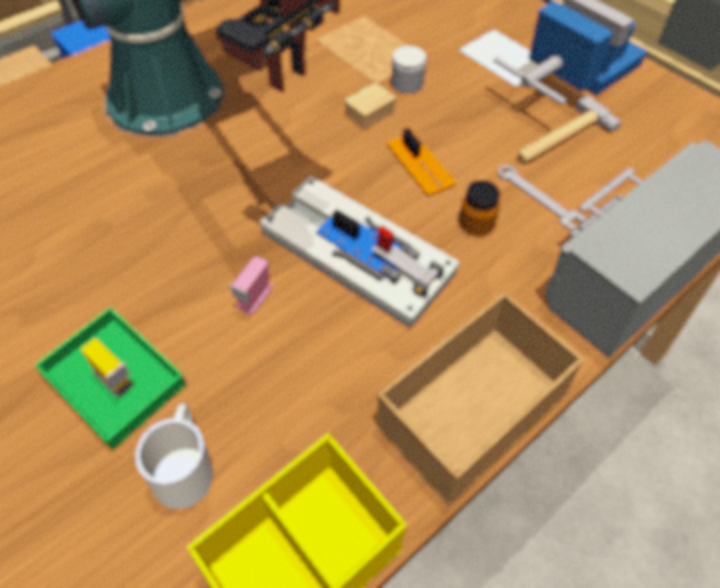

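The picture shows everything in place: stop in the tray (105,365), blue template under the closed clip (375,240), and the orange template and bystanders unmoved. I hand the job in.

```bash
python3 -c "
from h import *
print(close_job(),current_clock())"
```

```text
the job is handed in; nothing more can be done
the job is handed in; nothing more can be done
```

The jig is changed over and the job was handed in at about 43 s of the 72 s allowed.

I slid the yellow stop to the open end, lifted it out and stood it in the green tray. Then I swung the clip up, where it stayed at about 1 rad. I laid the blue template on the bed with its handle towards the open end, slid it home and lowered the clip onto it.

**Last checks**
- **Stop:** it stands upright in the tray.
- **Template:** a push of about 11 N against the back stop moved it no further. Before the clip covered the tail, its edge read bed x ≈ 89–90 mm. The handle-end edge read −58.9 mm against an ideal −60; it had read −58.7 before lowering, so the clip did not shift it.
- **Clip:** the top of the red tab is at about 101 mm, which matches roughly 0.06 rad, resting on the template.
- **Bystanders:** the orange template and everything else look unmoved in the final picture.

**What did not go smoothly:** the slide-in stopped twice at about 30 mm into the guides. The first stop was a light downward preload relaxing. I found no cause for the second, but the template slid in freely once I eased the hand up about 2 mm. Separately, after lifting the clip, a straight retreat along the tool axis was refused by the planner, so I backed off vertically instead.

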